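# Shim the rocking comparator stand level

## Task

The gauge stand on the granite plate rocks because one of its four feet is too short and it leans over onto that foot. Push the aluminium wedge across the plate, thin edge first, under the short foot until the stand is lifted level and sits firm on all its feet with the wedge left snug in place. Only push the wedge along the plate: do not pick it up, do not touch the stand or shove it along, and leave the gauges on the plate where they are.

Things in the scene. Friction and masses are not known exactly. Their poses are not given: they have to be found in the camera images.
- plate: Fixed dark granite plate, 360 x 520 x 50 mm (its own x, y, z), lying flat; all work stands on its top, 50 mm above the bench. Origin: centre of its underside; z up.
- stand: Loose cream dial-gauge stand, 6 kg. Base 180 x 190 mm (own x, y), underside 30 mm and top 70 mm above the plate when level; black stage and gauge post on it (about 200 mm high in all). Four ball feet, radius 18 mm, at x = +-75, y = +-80 mm. It starts leaning 0.073 rad towards its short (+x, +y) foot. Origin: under the base's centre, level with the long feet's bottoms; z vertical when level.
- short_foot (a point): Bottom of the short foot at the stand's (+x, +y) corner, 8 mm shorter than the others: on the plate at the start, 8 mm above it when level. It carries 4 to 7 N until the stand is level, about 25 N if forced higher. Pushing the wedge in takes up to 16 N, then jumps past 20 N once the stand sits firm. The base's edges stand 15 mm outside it. Axes as the stand's.
- opposite_foot (a point): Bottom of the long foot diagonally across from it, about 8 mm above the plate at the start, on the plate when level. The stand rocks about the line through the other two feet.
- wedge: Loose plain aluminium wedge, 0.22 kg, 130 mm long (its x), 60 mm wide (its y), flat underside, from 20 mm thick at the upright end (x = -65 mm) evenly down to a 2 mm thin edge (x = +65). It starts on the stand's +y side, +x roughly towards the short foot. Origin: centre of the underside. Level: foot 40 mm in from the thin edge (36 to 46 will do). Friction about 0.6.
- thin_edge (a point): Middle of the wedge's thin edge, on its underside. Axes as the wedge's.
- thick_end (a point): Middle of the wedge's upright thick end face (60 mm wide, 20 mm high), 10 mm above the underside; the place to push.
- vblock: Bystander: loose steel V-block, 50 x 40 x 35 mm. Origin: centre of its underside.
- ringgauge: Bystander: loose steel ring gauge, 60 mm across, 32 mm bore, 20 mm high. Origin: centre of its underside.
- plug: Bystander: loose steel plug gauge standing upright, 32 mm across, 60 mm high. Origin: centre of its underside.
Things that resemble listed ones, but are neither listed nor needed, are in the scene too. There is more than one size of the wedge; the job needs the larger.

How it is judged (in metres and radians):
At the end, for the whole second after the job is handed in: The wedge lies flat on the plate under the short foot and carries at least 1 N of it; the stand is level within 0.008 rad, at rest and within 15 mm of where it stood; the gauges are within 15 mm of their places (angle between stand's own z axis and vertical below 0.008 rad and contact force between wedge and stand above 1 N and contact force between wedge and plate above 1 N and horizontal distance between short_foot and wedge below 0.065 m and distance of each of stand, vblock, ringgauge, plug from where it was at the start of the episode below 0.015 m and linear speed of each of stand, wedge below 0.01 m/s and angular speed of stand below 0.05 rad/s); the robot touches nothing.
It fails at once if the wedge is lifted more than 10 mm off the plate (height (world z) of wedge above 0.06 m).
It fails at once if the wedge is tipped up by more than 0.2 rad (angle between wedge's own z axis and vertical above 0.2 rad).
It fails at once if the robot pushes on the stand (over 2 N) (contact force between any of the fingers, the arm and stand above 2 N).
It fails at once if the stand is shoved more than 20 mm (distance of stand from where it was at the start of the episode above 0.02 m).
It fails at once if a gauge is knocked more than 20 mm or over (distance of any of vblock, ringgauge, plug from where it was at the start of the episode above 0.02 m or angle between plug's own z axis and vertical above 0.5 rad).
It also fails if it takes over 35 s, if anything falls off the work surface, if the arm or the gripper's body presses on something with over 40 N, if the wrist force passes 120 N, or if a joint passes its speed limit or range.

## Robot

A 6-joint arm with a two-finger parallel gripper is mounted at the origin on the work surface. World frame = base frame: x ahead of the robot, y to its left, z up, the work surface at z = 0. Lengths are in mm, angles in rad, forces in N, time in s.
With the tool pointing down it reaches from about 250 to 725 mm from the base axis. Payload 9.7 kg.
Tool frame: the origin (TCP) lies where the fingers leave the gripper's body, on its centre line; the fingertips stand 73 mm ahead of it and the grasp point (between the pads) lies 54 mm ahead of it; z points along the fingers, y is the line along which they close (so a half turn about z gives the same grasp; the last joint's range is limited). The gripper opens to 85 mm and grips with 20 to 120 N. Pads are 22 mm wide; open, the fingers measure 114 mm over their backs; the gripper's body (76 mm by 85 mm) begins 54 mm behind the grasp point. The pads swing forward as they close: fully open they stand 13 mm farther back than shut.
Start: joints at [1.233, 0.087, 0.176, 1.66, 0, 1.571], TCP at [182.274, 518.916, 303.884] pointing down, gripper open.
Joint ranges: [-3.13, 3.13], [-0.85, 1.81], [-1.15, 1.24], [-2.2, 2.28], [-1.44, 1.52], [-3.14, 3.14]. Speed limits (rad/s): [2.22, 2.22, 2.57, 3.14, 3.14, 3.14].

## Interface

Orientations are given as a unit quaternion [x, y, z, w].
In Python, from bench import robot, camera gives the robot as it stands. The module is installed in compiled form; this text tells all that it offers.
- The arm moves only by the shell command python3 -m inch 'ROWS' [OPENING]. ROWS is JSON, one flat list of numbers, 6 for each row, row after row: the shift along the tool's x, y, z each as a share of 5 cm, from -1 to 1, then the turn, a rotation vector about the tool's x, y, z each as a share of 180 degrees, from -1 to 1. In form: [tx, ty, tz, rx, ry, rz, tx, ty, tz, rx, ry, rz, ...]. A call has 1 to 8 rows; each row shifts and turns the commanded pose from where the row before left it, along the tool's axes as they then stand; what a row does not reach is not made up. A row lasts 1/10 s, in which the tool goes at most 50 mm and 8.59 degrees, less where a joint would pass 70% of its speed; a pose out of reach is approached as far as the arm can. A call with a number of a shift or a turn outside -1 to 1 is refused whole. A call with a gripper value outside its range is refused whole. OPENING is the closure, from 0 (fully open) to 1 (shut), set as the call begins (- or left out, the last holds). The fingers move at their own pace and stop on an object; the grip force is fixed at half the most. Time passes only in rows, so rows that do not move let the fingers close. It gives the time, the measured TCP pose, the force, the opening and the grip force at its end, in the units of the state.
- robot.state(): the state, without advancing time (a new reading comes with each control period).
- camera(name): name is "side" or "top" or "wrist"; returns a dict with "img" (420x560x3 uint8, blue, green, red), "camera_matrix" (3x3 intrinsics, pixels), "R" (3x3) and "t" (3): a world point X has camera coordinates R X + t. Camera axes: x right, y down, z forward; pixel columns grow to the right and rows downward; lengths in mm; the calibration is good to about 2 mm. The wrist camera is an equidistant fisheye: a pixel r from the principal point sees the ray r / f radians off the axis. A picture is of the moment at which its call begins. There is no depth.
- robot.hand_in(): hands the job in; it is judged then, once.
The state is a dict: "time_s": time; "joint_positions": joint angles; "dq": joint speeds; "joint_efforts": joint torques, N m; "ee_pos": TCP position; "eef_rot": TCP orientation; "force": force on the tool from outside, world axes, zero at the start; "ft_torque": the same for the moment, N m; "gripper_width": finger opening in mm; "grasp_force": force on a finger pad.
Only numpy, scipy, OpenCV 4.12 (cv2) and the standard library are available. Lean on these libraries where they do the work, as an engineer would, in place of code of your own. Each camera call takes 0.05 s, during which the arm holds its last target. There are 200 camera calls.

## Working session

There is one attempt and no reset: what is moved stays moved. The work goes in short steps, Python scripts to look and compute and a shell command to move; the robot and the scene stay as the last step left them, time stands still between calls to the robot, and variables do not carry over. Pictures are saved under pics/ and viewed, at most 10 in all, crops included, and the job is handed in when it is done.

```bash
mkdir -p pics; python3 - <<'E'
from bench import robot,camera
import cv2,numpy as np
for n in ("top","side"):
    c=camera(n); cv2.imwrite(f"pics/{n}0.png",c["img"]); np.savez(f"{n}0.npz",**c)
    R=np.array(c["R"]);print(n,np.round(c["camera_matrix"],1).tolist(),np.round(-R.T@np.array(c["t"]),0),np.round(R,2).tolist())
s=robot.state();print(s["time_s"],s["ee_pos"],s["eef_rot"],s["force"])
E
```

```text
top [[469.0, 0.0, 286.6], [0.0, 469.0, 207.2], [0.0, 0.0, 1.0]] [419.  71. 944.] [[-0.0, -1.0, 0.01], [-0.99, 0.0, -0.17], [0.17, -0.01, -0.99]]
side [[470.7, 0.0, 279.2], [0.0, 470.7, 209.6], [0.0, 0.0, 1.0]] [344. 724. 774.] [[-0.94, -0.33, -0.01], [-0.22, 0.65, -0.72], [0.25, -0.68, -0.69]]
0.1 [182.26016288 518.80982097 303.26256214] [ 1.68109711e-01  9.85768121e-01 -5.73098052e-04 -8.57805958e-05] [-0.04122358 -0.56412637  0.46848005]
```

View pics/top0.png

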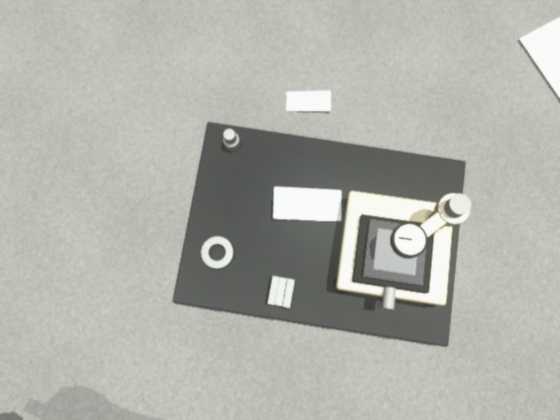

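View pics/side0.png

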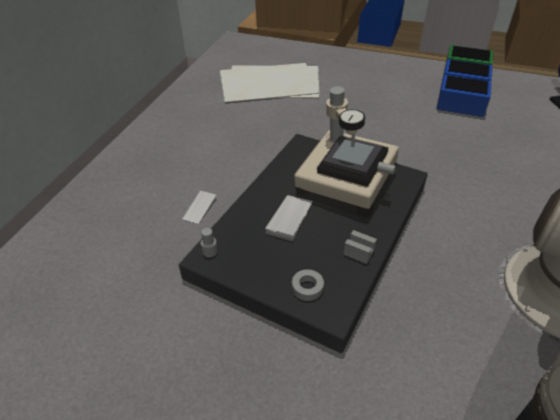

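The top view shows two wedge candidates: a white block on the plate at (307,204), about 68 px long, and a smaller one on the bench at (308,101), about 45 px. The one on the plate fits: it is larger and lies on the stand's +y side. The stand is around (397,248), the ring at (217,252), the V-block at (281,291) and the plug at (231,140). Next I'll measure and check with an enlarged crop.

```bash
cat > h.py <<'E'
import numpy as np,cv2
def load(n): return dict(np.load(n+".npz"))
def ray(c,px,z):
    K,R,t=c["camera_matrix"],c["R"],c["t"]; d=R.T@np.linalg.inv(K)@np.array([px[0],px[1],1.]); C=-R.T@t
    return C+d*(z-C[2])/d[2]
def proj(c,X):
    p=c["camera_matrix"]@(c["R"]@np.asarray(X,float)+c["t"]); return p[:2]/p[2]
def quad(m,eps=.03):
    cs,_=cv2.findContours(m,cv2.RETR_EXTERNAL,cv2.CHAIN_APPROX_NONE); k=max(cs,key=cv2.contourArea)
    k=cv2.convexHull(k)
    return cv2.approxPolyDP(k,eps*cv2.arcLength(k,True),True)[:,0]
E
python3 - <<'E'
from h import *
c=load("top0"); im=c["img"]
g=cv2.resize(im[170:320,260:480],None,fx=3.6,fy=3.6,interpolation=cv2.INTER_CUBIC); cv2.imwrite("pics/crop1.png",g)
b=im.astype(int); hsv=cv2.cvtColor(im,cv2.COLOR_BGR2HSV)
w=((b.min(2)>150)).astype(np.uint8); w[:,:262]=0;w[:,344:]=0;w[:170]=0;w[240:]=0
q=quad(w);print("wedge",q.tolist())
for p in q: print(p,ray(c,p,52).round(1),ray(c,p,70).round(1))
cr=((hsv[...,1]>15)&(hsv[...,2]>140)).astype(np.uint8)*255; cr[:,:330]=0;cr[:180]=0
cr=cv2.morphologyEx(cr,cv2.MORPH_OPEN,np.ones((3,3)))
q=quad(cr,.02);print("base",q.tolist())
for p in q: print(p,ray(c,p,120).round(1))
for n,p,z in (("plug",(231,140),80),("ring",(217,252),70),("vb",(281,291),85)): print(n,ray(c,p,z).round())
E
```

```text
wedge [[273, 189], [338, 189], [340, 220], [273, 218]]
[273 189] [607.4  91.9  52. ] [603.6  91.5  70. ]
[338 189] [607.1 -34.4  52. ] [603.3 -32.3  70. ]
[340 220] [546.3 -36.9  52. ] [543.7 -34.7  70. ]
[273 218] [550.5  91.8  52. ] [547.9  91.4  70. ]
base [[434, 208], [428, 220], [424, 223], [409, 220], [410, 216], [418, 210]]
[434 208] [ 557.7 -197.   120. ]
[428 220] [ 536.2 -185.1  120. ]
[424 223] [ 530.8 -177.7  120. ]
[409 220] [ 536.2 -151.3  120. ]
[410 216] [ 543.4 -153.4  120. ]
[418 210] [ 554.2 -168.2  120. ]
plug [697. 172.  80.]
ring [484. 195.  70.]
vb [413.  76.  85.]
```

View pics/crop1.png

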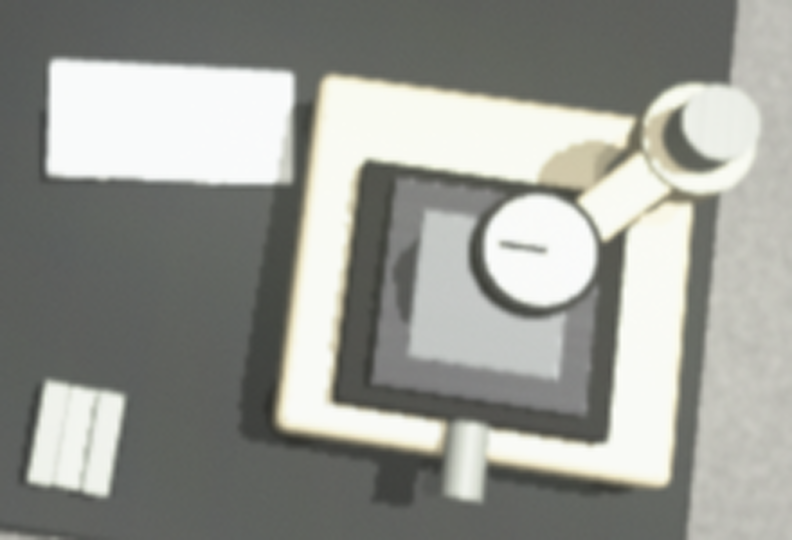

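The crop confirms the larger wedge on the plate, with corners at crop (50,59), (295,71), (293,184), (45,178). The stand's near corner, the short-foot one, is at (320,75), with (278,432) and (668,487) the other visible base corners.

```bash
python3 - <<'E'
from h import *
from scipy.optimize import least_squares
from scipy.spatial.transform import Rotation as Ro
c=load("top0"); P=lambda a:np.array(a)/3.6+[260-.36,170-.36]
# stand: base top corners -> pose with lean
obs=[((90,95),P((318,74))),((-90,95),P((276,433))),((-90,-95),P((670,488)))]
ax=np.array([-75,80,0.])/np.hypot(75,80); # line through the other two feet
a0=np.array([75,-80,0.])
def stand(v,l=.073):
    d=np.array([75,80,0.]); n=np.cross([0,0,1],d/np.hypot(75,80)) # approx lean axis
    T=Ro.from_rotvec(ax*l*1.0)
    if T.apply(d-a0)[2]>0: T=T.inv()
    Z=Ro.from_euler('z',v[2])
    return lambda X: Z.apply(T.apply(np.asarray(X,float)-a0)+a0)+[v[0],v[1],50]
f=lambda v: np.concatenate([proj(c,stand(v)((x,y,70)))-p for (x,y),p in obs])
r=least_squares(f,[500,-150,-.1]);v=r.x
print("stand",v.round(3),"resid px",r.fun.round(2)); S=stand(v)
foot=S((75,80,8)); print("short foot",foot.round(1),"opp",S((-75,-80,0)).round(1))
for s in ((90,95,30),(-90,95,30)): print("under corner",S(s).round(1))
# wedge: fit rigid
wo=[((65,30,2),(295,70)),((65,-30,2),(293,185)),((-65,30,20),(49,58)),((-65,-30,20),(44,179))]
wf=lambda v: np.concatenate([proj(c,Ro.from_euler('z',v[2]).apply(np.array(X)*[1,1,1])+[v[0],v[1],50])-P(p) for X,p in wo])
wo=[((X[0],-X[1],X[2]),p) for X,p in wo] # heading -y: own +y is world +x -> check both
for sgn in (1,-1):
    wo=[((X[0],-X[1],X[2]),p) for X,p in wo]
    r=least_squares(wf,[575,30,-1.55]); print("wedge",r.x.round(3),"res",r.fun.round(1))
    if r.cost<50: w=r.x
h=np.array([np.cos(w[2]),np.sin(w[2])]); n=np.array([-h[1],h[0]])
d=foot[:2]-w[:2]; print("foot in wedge frame",d@h,d@n,"thin",w[:2]+65*h,"thick",w[:2]-65*h)
E
```

```text
stand [ 4.85934e+02 -1.28428e+02 -1.47000e-01] resid px [-0.35 -0.11 -0.65 -0.34  0.97  0.4 ]
short foot [572.1 -60.1  50. ] opp [ 400.3 -196.4   58. ]
under corner [590.4 -46.6  70.4]
under corner [412.6 -20.   80. ]
wedge [576.537  26.135  -1.59 ] res [-1.   0.8 -0.3 -0.5  0.3  1.1  1.  -1.3]
wedge [577.264  26.101  -1.583] res [ -0.7  30.8  -0.5 -31.7  -0.3  32.1   1.5 -32.7]
foot in wedge frame 86.30485456762862 -2.7691466656978165 thin [575.26119114 -38.85280809] thick [577.81241805  91.12215581]
```

```bash
python3 -m inch '[0,0,0,0,0,0.047,0,0,0,0,0,0.047,0,0,0,0,0,0.047,0,0,0,0,0,0.047,0,0,0,0,0,0.047,0,0,0,0,0,0.047,0,0,0,0,0,0.047,0,0,0,0,0,0.047]' 0.65 && python3 -m inch '[0,0,0,0,0,0.023,-0.6,0.6,0,0,0,0,-0.6,0.6,0,0,0,0,-0.6,0.6,0,0,0,0,-0.6,0.6,0,0,0,0,-0.6,0.6,0,0,0,0,-0.6,0.6,0,0,0,0,0,0,0,0,0,0]'
```

```text
time_s: 0.9
ee_pos: [182.2, 518.8, 303.5]
eef_rot: [0.691, 0.723, -0.0, 0.0]
force: [-0.2, -0.0, -0.1]
gripper_width: 30.1
grasp_force: 0.0
time_s: 1.7
ee_pos: [361.0, 332.3, 303.6]
eef_rot: [0.716, 0.698, -0.0, 0.0]
force: [-0.6, -0.3, 0.2]
gripper_width: 29.9
grasp_force: 0.0
```

```bash
python3 -m inch '[-0.56,0.63,0,0,0,0,-0.56,0.63,0,0,0,0,-0.56,0.63,0,0,0,0,-0.56,0.63,0,0,0,0,-0.56,0.63,0,0,0,0,-0.56,0.63,0,0,0,0,-0.56,0.63,0,0,0,0,0,0,0,0,0,0]' && python3 -m inch '[0,0,0.6,0,0,0,0,0,0.6,0,0,0,0,0,0.6,0,0,0,0,0,0,0,0,0]'
python3 - <<'E'
from bench import robot,camera
import cv2,numpy as np
a=camera("side");b=camera("wrist")
cv2.imwrite("pics/w1.png",b["img"]);cv2.imwrite("pics/s1.png",cv2.resize(a["img"][100:320,150:450],None,fx=2.6,fy=2.6))
s=robot.state();print(s["joint_positions"])
E
```

```text
time_s: 2.5
ee_pos: [577.4, 132.1, 302.1]
eef_rot: [0.716, 0.699, -0.001, -0.0]
force: [-0.4, 0.3, -0.3]
gripper_width: 30.1
grasp_force: 0.0
time_s: 2.9
ee_pos: [573.0, 135.2, 209.4]
eef_rot: [0.714, 0.7, -0.003, -0.002]
force: [0.3, 0.1, 0.8]
gripper_width: 29.6
grasp_force: 0.0
[2.31349046e-01 1.68583587e-01 9.31180347e-02 1.49614945e+00
 1.37250002e-04 1.82203171e+00]
```

View pics/s1.png

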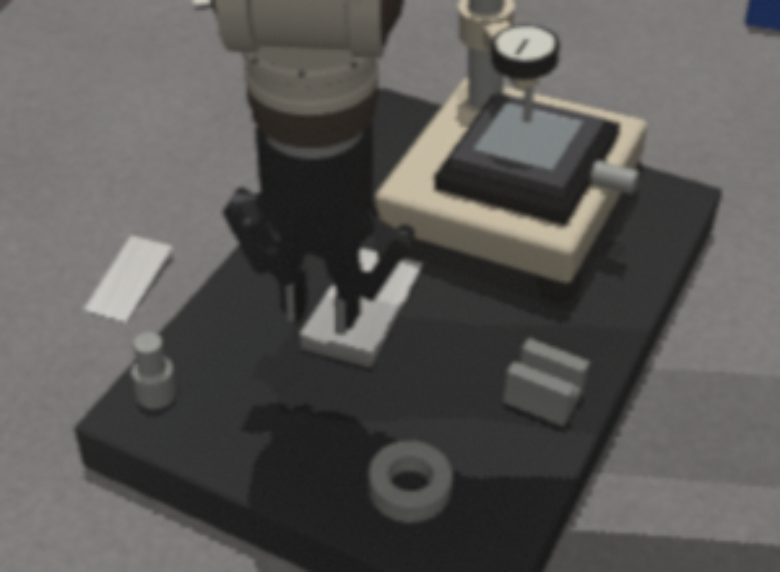

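View pics/w1.png

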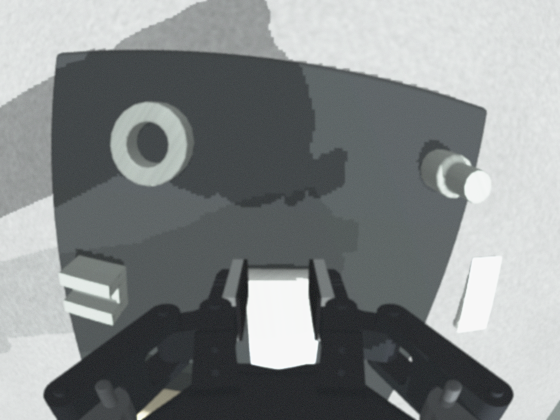

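The crop shows the thick end facing away from the stand at crop (340,350), and the fingers are behind and above it with the gauges clear. I'll lower behind the thick end.

```bash
python3 -m inch '[0,0,0.4,0,0,0,0,0,0.4,0,0,0,0,0,0.4,0,0,0,0,0,0,0,0,0,0,0,0,0,0,0]'
```

```text
time_s: 3.5
ee_pos: [575.5, 135.1, 155.9]
eef_rot: [0.714, 0.7, 0.001, 0.0]
force: [-0.1, 0.1, 0.5]
gripper_width: 30.1
grasp_force: 0.0
```

```bash
python3 -m inch '[0,0,0.25,0,0,0,0,0,0.25,0,0,0,0,0,0,0,0,0,0,0,0,0,0,0]' && python3 -m inch '[-0.2,0,0,0,0,0,-0.2,0,0,0,0,0,-0.1,0,0,0,0,0,0,0,0,0,0,0]'
python3 - <<'E'
from bench import camera
import cv2
a=camera("side");cv2.imwrite("pics/s2.png",cv2.resize(a["img"][150:290,230:420],None,fx=4,fy=4,interpolation=cv2.INTER_CUBIC))
E
```

```text
time_s: 3.9
ee_pos: [574.8, 134.7, 128.5]
eef_rot: [0.714, 0.7, -0.0, -0.0]
force: [0.6, -0.3, 0.4]
gripper_width: 29.9
grasp_force: 0.0
time_s: 4.3
ee_pos: [574.6, 108.7, 129.2]
eef_rot: [0.715, 0.699, 0.0, 0.0]
force: [-0.2, -0.3, 0.2]
gripper_width: 29.9
grasp_force: 0.0
```

View pics/s2.png

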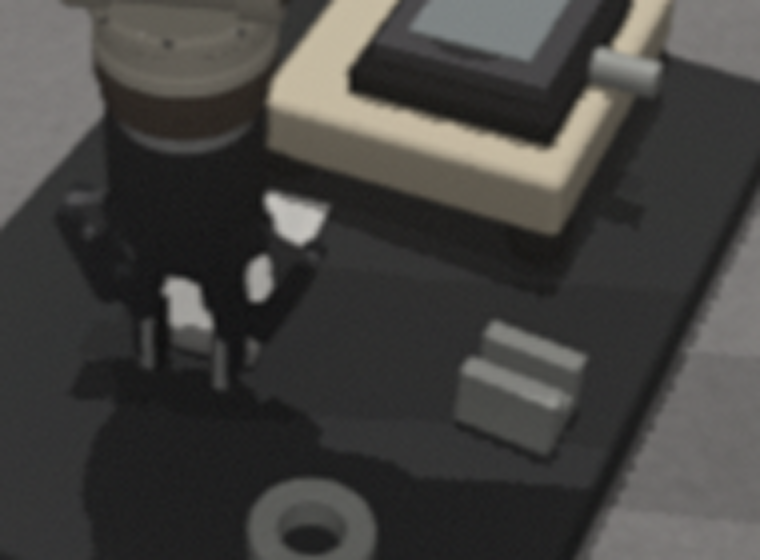

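The crop shows both fingertips, at about (150,365) and (220,385), just behind the thick end face at (205,350) and roughly centred on it. Now I'll push in small steps and watch the force.

```bash
python3 -m inch '[-0.1,0,0,0,0,0,-0.1,0,0,0,0,0,-0.1,0,0,0,0,0,0,0,0,0,0,0]' && python3 -m inch '[-0.1,0,0,0,0,0,-0.1,0,0,0,0,0,0,0,0,0,0,0]'
cat > look.py <<'E'
from h import *; from bench import camera
c=camera("top"); im=c["img"]; g=im.min(2); x=[]
cv2.imwrite("pics/last_top.png",cv2.resize(im[160:320,240:480],None,fx=3.2,fy=3.2,interpolation=cv2.INTER_CUBIC))
E
python3 look.py
```

```text
time_s: 4.75
ee_pos: [574.2, 94.2, 128.9]
eef_rot: [0.714, 0.7, -0.0, 0.0]
force: [1.2, -0.7, -0.7]
gripper_width: 30.0
grasp_force: 0.0
time_s: 5.05
ee_pos: [574.0, 85.0, 129.0]
eef_rot: [0.714, 0.7, 0.001, -0.001]
force: [0.3, 3.7, 0.0]
gripper_width: 29.8
grasp_force: 2.3
```

View pics/last_top.png

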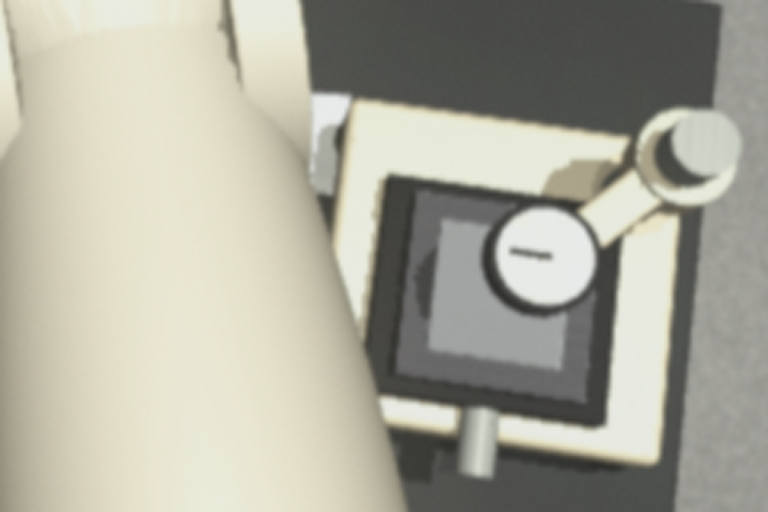

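The top view shows the wedge's thin edge at about crop (350,95), now just under the base edge. That is 8 px, about 15 mm, further on, and the force rise of about 4 N agrees with it meeting the foot. About 47 mm of push remains.

```bash
python3 -m inch '[-0.08,0,0,0,0,0,-0.08,0,0,0,0,0,-0.08,0,0,0,0,0,0,0,0,0,0,0]' && python3 -m inch '[-0.08,0,0,0,0,0,-0.08,0,0,0,0,0,-0.08,0,0,0,0,0,0,0,0,0,0,0]'
```

```text
time_s: 5.5
ee_pos: [573.7, 72.9, 128.9]
eef_rot: [0.714, 0.7, 0.0, -0.0]
force: [0.1, 4.2, -0.2]
gripper_width: 29.6
grasp_force: 2.1
time_s: 5.9
ee_pos: [573.5, 60.8, 128.9]
eef_rot: [0.714, 0.7, 0.0, -0.0]
force: [0.1, 4.0, -0.2]
gripper_width: 30.1
grasp_force: 2.1
```

```bash
sed -i 's/3.2/3.3/g' look.py; cat > look2.py <<'E'
from h import *; from bench import camera
import sys
c=camera("top"); d=camera("side")
a=cv2.resize(c["img"][150:320,300:480],(424,400),interpolation=cv2.INTER_CUBIC)
b=cv2.resize(d["img"][140:290,250:420],(453,400),interpolation=cv2.INTER_CUBIC)
cv2.imwrite(sys.argv[1],cv2.resize(np.hstack([a,b]),(790,360)))
# stand shift: template tracking of the dial/stage region against the first picture
for n,k,r in(("top",c,(190,300,352,450)),("side",d,(100,190,320,400))):
    o=load(n+"0")["img"]; y0,y1,x0,x1=r
    p,_=cv2.phaseCorrelate(np.float32(cv2.cvtColor(o,6)[y0:y1,x0:x1]),np.float32(cv2.cvtColor(k["img"],6)[y0:y1,x0:x1])); print(n,"shift px",np.round(p,2))
E
python3 look2.py pics/p1.png
```

```text
top shift px [0.52 0.98]
side shift px [ 3.02 -0.3 ]
```

View pics/p1.png

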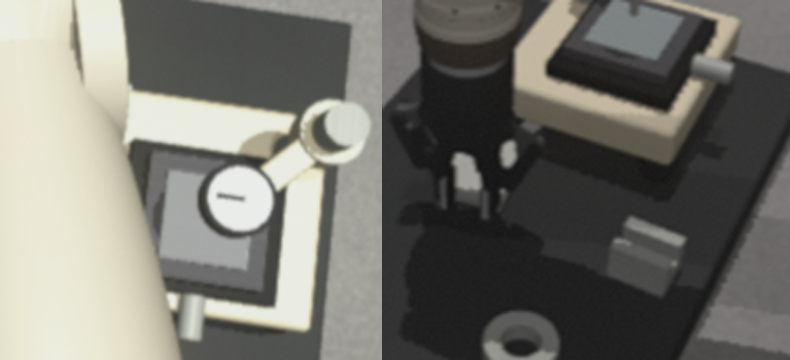

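The wedge is sliding under the base corner (right panel near (510,150)), with the fingers clear of the base. The stand moved only about 1 px in the top view, which fits it levelling. I'll continue.

```bash
python3 -m inch '[-0.08,0,0,0,0,0,-0.08,0,0,0,0,0,-0.08,0,0,0,0,0,0,0,0,0,0,0]' && python3 -m inch '[-0.06,0,0,0,0,0,-0.04,0,0,0,0,0,0,0,0,0,0,0]'
```

```text
time_s: 6.4
ee_pos: [573.2, 48.7, 128.9]
eef_rot: [0.714, 0.7, 0.0, -0.0]
force: [0.6, 4.4, -0.3]
gripper_width: 30.0
grasp_force: 1.9
time_s: 6.7
ee_pos: [573.1, 44.0, 128.9]
eef_rot: [0.714, 0.7, 0.0, -0.0]
force: [-0.7, 4.9, 0.5]
gripper_width: 30.0
grasp_force: 2.6
```

```bash
python3 -m inch '[-0.04,0,0,0,0,0,0,0,0,0,0,0]' && python3 -m inch '[-0.04,0,0,0,0,0,0,0,0,0,0,0]' && python3 look2.py pics/p2.png
```

```text
time_s: 6.9
ee_pos: [573.1, 42.1, 128.9]
eef_rot: [0.714, 0.7, 0.0, -0.0]
force: [0.2, 6.2, -0.7]
gripper_width: 30.0
grasp_force: 2.9
time_s: 7.1
ee_pos: [573.0, 40.5, 128.9]
eef_rot: [0.714, 0.7, 0.001, -0.001]
force: [0.9, 7.1, 0.1]
gripper_width: 30.0
grasp_force: 4.0
top shift px [0.21 0.48]
side shift px [ 4.8 -0.8]
```

```bash
python3 -m inch '[-0.03,0,0,0,0,0,0,0,0,0,0,0]' && python3 -m inch '[-0.03,0,0,0,0,0,0,0,0,0,0,0]'
```

```text
time_s: 7.4
ee_pos: [573.0, 39.5, 128.9]
eef_rot: [0.714, 0.7, 0.001, -0.001]
force: [0.9, 10.9, 0.1]
gripper_width: 30.0
grasp_force: 5.6
time_s: 7.6
ee_pos: [573.0, 38.5, 129.0]
eef_rot: [0.714, 0.7, 0.001, -0.001]
force: [0.7, 13.9, -0.8]
gripper_width: 30.1
grasp_force: 7.0
```

```bash
python3 -m inch '[-0.03,0,0,0,0,0,0,0,0,0,0,0]' && python3 -m inch '[-0.03,0,0,0,0,0,0,0,0,0,0,0]'
```

```text
time_s: 7.8
ee_pos: [573.0, 37.4, 129.0]
eef_rot: [0.714, 0.701, 0.002, -0.002]
force: [0.3, 16.5, -0.2]
gripper_width: 30.0
grasp_force: 8.4
time_s: 8.0
ee_pos: [572.9, 36.4, 129.0]
eef_rot: [0.713, 0.701, 0.002, -0.002]
force: [0.1, 20.0, 0.3]
gripper_width: 30.0
grasp_force: 9.8
```

At 20 N the stand should be firm. I'll check its level by triangulating the dial and post top before and after.

```bash
cat > lvl.py <<'E'
from h import *; from bench import camera
from scipy.optimize import least_squares
from scipy.spatial.transform import Rotation as Ro
new={n:camera(n) for n in("top","side")}; old={n:load(n+"0") for n in("top","side")}
v=np.array([485.9,-128.4,-.147]); a0=np.array([75,-80,0.]); ax=np.array([-75,80,0])/np.hypot(75,80)
def pt(X,lean,dx=0,dy=0,dyaw=0):
    T=Ro.from_rotvec(ax*lean)
    if T.apply([75,160,0])[2]>0: T=T.inv()
    return Ro.from_euler('z',v[2]+dyaw).apply(T.apply(X-a0)+a0)+[v[0]+dx,v[1]+dy,50]
# trackable features in old images on the stand, each lifted to own stand-frame height by a plane guess
F=[]
def inv(c,p,h): # stand-frame point at height h seen at p in the leaning start pose
    return least_squares(lambda q: proj(c,pt(np.array([q[0],q[1],h]),.073))-p,[0,0]).x
reg={"top":[((386,228,432,252),None),((352,292,450,312),70),((375,285,450,312),70)],"side":[((300,135,400,206),70)]}
def track(n,p):
    g=[cv2.cvtColor(k[n]["img"],6) for k in(old,new)]
    p0=np.float32(p).reshape(-1,1,2); p1,s,_=cv2.calcOpticalFlowPyrLK(*g,p0,None,winSize=(13,13),maxLevel=2)
    pb,s2,_=cv2.calcOpticalFlowPyrLK(*g[::-1],p1,None,winSize=(13,13),maxLevel=2)
    ok=(np.abs(pb-p0).max((1,2))<.3)&(s[:,0]>0); return p0[ok,0],p1[ok,0]
# 1) dial centre and post top, tracked in both views, triangulated in stand frame
data=[]
for nm,pt_,ps in(("dial",(409,239),(352,120)),("post",(459,205),(337,94))):
    r={}
    for n,p in(("top",pt_),("side",ps)):
        a,b=track(n,[np.add(p,d) for d in((0,0),(2,0),(-2,0),(0,2),(0,-2))]); r[n]=(np.array(p,float),np.array(p)+np.median(b-a,0))
    X=least_squares(lambda q: np.concatenate([proj(old[n],pt(q,.073))-r[n][0] for n in r]),[0,0,180]); print(nm,"stand xyz",X.x.round(),"res",X.fun.round(1),{n:(r[n][1]-r[n][0]).round(2).tolist() for n in r})
    data+=[(n,X.x,r[n][1]-r[n][0]) for n in r]
# 2) base top edge corners (z=70) seen in the views
for n,X in(("top",(-90,-95,70)),("side",(-90,95,70)),("side",(-90,-95,70)),("top",(-90,-20,70))):
    X=np.array(X,float); a,b=track(n,[proj(old[n],pt(X,.073))]); 
    if len(a): data.append((n,X,(b-a)[0])); print(n,X,a[0].round(),(b-a)[0].round(2))
f=lambda q: np.concatenate([proj(new[n],pt(X,*q))-proj(old[n],pt(X,.073))-d for n,X,d in data])
s=least_squares(f,[.03,0,0,0],x_scale=[.01,1,1,.01],loss="soft_l1"); print("lean",s.x[0].round(4),"shift",s.x[1:3].round(1),"yaw",s.x[3].round(3),"res",s.fun.round(1))
E
python3 lvl.py
```

```text
dial stand xyz [ -7.  -1. 179.] res [ 0.2  1.2 -1.7 -0.3] {'top': [nan, nan], 'side': [6.19, -1.14]}
post stand xyz [ 54. -69. 189.] res [ 0.1  0.8 -1.1 -0.2] {'top': [nan, nan], 'side': [nan, nan]}
top [-90. -95.  70.] [447. 306.] [0.2  1.35]
side [-90.  95.  70.] [369. 197.] [ 1.92 -0.45]
side [-90. -95.  70.] [398. 145.] [2.18 2.21]
  return _methods._mean(a, axis=axis, dtype=dtype,
  ret = um.true_divide(
Traceback (most recent call last):
  File "lvl.py", line 33, in <module>
    s=least_squares(f,[.03,0,0,0],x_scale=[.01,1,1,.01],loss="soft_l1"); print("lean",s.x[0].round(4),"shift",s.x[1:3].round(1),"yaw",s.x[3].round(3),"res",s.fun.round(1))
ValueError: Residuals are not finite in the initial point.
```

```bash
sed -i 's/<.3)/<1.2)/; s/winSize=(13,13),maxLevel=2/winSize=(21,21),maxLevel=3/g; s/^f=lambda q/data=[d for d in data if np.isfinite(d[2]).all()]\nf=lambda q/' lvl.py; python3 -W ignore lvl.py
```

```text
dial stand xyz [ -7.  -1. 179.] res [ 0.2  1.2 -1.7 -0.3] {'top': [nan, nan], 'side': [6.13, -1.14]}
post stand xyz [ 54. -69. 189.] res [ 0.1  0.8 -1.1 -0.2] {'top': [5.73, 6.66], 'side': [nan, nan]}
side [-90.  95.  70.] [369. 197.] [ 1.89 -0.31]
side [-90. -95.  70.] [398. 145.] [1.78 2.09]
lean 0.0104 shift [-0.7 -1.1] yaw -0.004 res [-0.7  0.   0.   0.2  0.3 -0.4 -0.   0.3]
```

```bash
python3 -m inch '[-0.03,0,0,0,0,0,0,0,0,0,0,0]' && python3 -m inch '[-0.02,0,0,0,0,0,0,0,0,0,0,0]' && python3 -W ignore lvl.py
```

```text
time_s: 8.4
ee_pos: [572.9, 35.4, 129.0]
eef_rot: [0.713, 0.701, 0.002, -0.002]
force: [0.5, 22.3, 0.8]
gripper_width: 30.1
grasp_force: 11.3
time_s: 8.6
ee_pos: [572.9, 34.9, 129.0]
eef_rot: [0.713, 0.701, 0.003, -0.003]
force: [0.7, 25.8, -0.5]
gripper_width: 30.3
grasp_force: 13.0
dial stand xyz [ -7.  -1. 179.] res [ 0.2  1.2 -1.7 -0.3] {'top': [nan, nan], 'side': [6.15, -1.17]}
post stand xyz [ 54. -69. 189.] res [ 0.1  0.8 -1.1 -0.2] {'top': [4.76, 6.36], 'side': [nan, nan]}
side [-90.  95.  70.] [369. 197.] [ 1.87 -0.33]
side [-90. -95.  70.] [398. 145.] [1.78 2.09]
lean 0.0138 shift [-0.9 -0.5] yaw -0.001 res [-0.9  0.3  0.2  0.2  0.4 -0.1 -0.1  0.2]
```

The force is now 25.8 N and the stand has stopped moving in the images, so it looks firm. I'll back off and check with clear views.

```bash
python3 -m inch '[0.1,0,0,0,0,0,0.2,0,0,0,0,0,0.4,0,0,0,0,0,0.6,0,0,0,0,0,0,0,0,0,0,0]' && python3 -m inch '[0.4,0,-0.6,0,0,0,0.6,0,-0.6,0,0,0,0.6,0,-0.6,0,0,0,0.7,-0.5,0,0,0,0,0.7,-0.5,0,0,0,0,0.7,-0.5,0,0,0,0,0.7,-0.5,0,0,0,0,0.7,-0.5,0,0,0,0]' && python3 -m inch '[0.7,-0.5,0,0,0,0,0.7,-0.5,0,0,0,0,0.7,-0.5,0,0,0,0,0.7,-0.5,0,0,0,0,0.5,-0.5,0,0,0,0,0,0,0,0,0,0]' && python3 -W ignore lvl.py
python3 - <<'E'
from h import *; from bench import camera
c=camera("top"); np.savez("top1.npz",**c); d=camera("side"); np.savez("side1.npz",**d)
a=cv2.resize(c["img"][170:320,250:470],(396*2,540),interpolation=cv2.INTER_CUBIC)
cv2.imwrite("pics/p3.png",a)
cv2.imwrite("pics/p4.png",cv2.resize(d["img"][70:290,190:430],None,fx=2.7,fy=2.7,interpolation=cv2.INTER_CUBIC))
E
```

```text
time_s: 9.2
ee_pos: [574.1, 98.5, 128.8]
eef_rot: [0.714, 0.7, -0.0, 0.0]
force: [-0.8, -0.6, -0.7]
gripper_width: 29.7
grasp_force: 0.0
time_s: 10.0
ee_pos: [453.6, 354.5, 218.9]
eef_rot: [0.715, 0.7, -0.0, 0.001]
force: [0.3, 0.1, 0.4]
gripper_width: 30.1
grasp_force: 0.0
time_s: 10.6
ee_pos: [330.4, 523.6, 218.3]
eef_rot: [0.713, 0.701, -0.0, 0.0]
force: [0.1, -1.5, 0.4]
gripper_width: 29.5
grasp_force: 0.0
dial stand xyz [ -7.  -1. 179.] res [ 0.2  1.2 -1.7 -0.3] {'top': [5.26, 7.19], 'side': [5.55, -1.65]}
post stand xyz [ 54. -69. 189.] res [ 0.1  0.8 -1.1 -0.2] {'top': [5.4, 7.14], 'side': [5.47, -1.04]}
top [-90. -95.  70.] [447. 306.] [-0.03  2.19]
top [-90. -20.  70.] [402. 299.] [1.51 2.29]
lean -0.0 shift [ 0.2 -0. ] yaw 0.004 res [-0.  -0.3  0.2  0.6  0.1 -0.1  0.2  0.2  0.3 -0.1 -0.3  0.1]
```

View pics/p3.png

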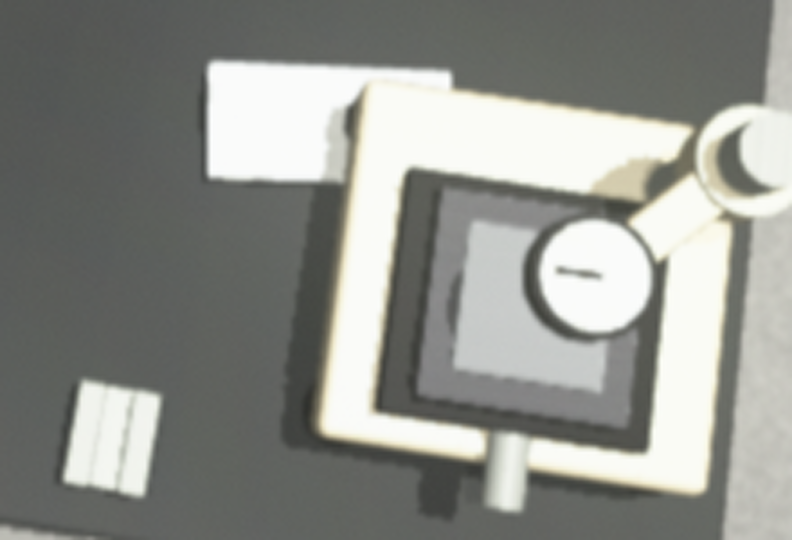

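The picture shows the wedge's thick end at crop (208,120) and its thin edge out past the base at (452,72), so the foot is about 43 mm in. With clear views the lean comes out at 0.000 rad and the stand's shift at about 0.2 mm. The arm is clear, so I'm handing in.

```bash
python3 -c "
from bench import robot
print(robot.hand_in())"
```

```text
the job is handed in; nothing more can be done
None
```

The wedge is pushed snugly under the short foot, about 43 mm in from its thin edge; before hand-in the stand measured level (lean about 0.000 rad) and within about 1 mm of its start, the arm was clear, and the job is handed in (no verdict was returned).

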